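# Try one key of a keyed chanter

### The arm

A 6-joint arm with a two-finger parallel gripper is mounted at the origin on the work surface. World frame = base frame: x ahead of the robot, y to its left, z up, the work surface at z = 0. Lengths are in m, angles in degrees, forces in N, time in s.
With the tool pointing down it reaches from about 0.4 to 0.925 m from the base axis. Payload 12.5 kg.
Tool frame: the origin (TCP) lies between the finger pads; the fingertips stand 11 mm ahead of it and the grasp point (between the pads) lies 8 mm behind it; z points along the fingers, y is the line along which they close (so a half turn about z gives the same grasp; the last joint's range is limited). The gripper opens to 95 mm and grips with 3 to 60 N. Pads are 20 mm wide; open, the fingers measure 119 mm over their backs; the gripper's body (75 mm by 180 mm) begins 59 mm behind the grasp point.
Start: joints at [-83.171, 28.126, 89.318, -0, 62.55, -6.05], TCP at [0.139, -0.609, 0.193] pointing down, gripper open.
Joint ranges: [-177.58, 177.58], [-47.91, 125.51], [2.72, 160], [-65.01, 245.01], [3.68, 167.84], [-153.87, 153.87]. Speed limits (degrees/s): [127.2, 127.2, 159.86, 180, 180, 180].

### API

Orientations are given as a 3x3 rotation matrix whose columns are the frame's x, y, z axes.
In Python, from rig import env gives the robot as it stands.
- The arm moves only by the tool move_arm, never from a script. Its arguments are lists of equal length, an entry for each row: "xyz": the shift along the tool's x, y, z scaled (see below), a list of three; "turn": the turn about the tool's z scaled (see below); "gripper": the opening, from 0 (shut) to 1 (fully open). A call has 1 to 10 rows; each row is the pose to reach, as a shift and turn from the pose commanded when the call began, along the tool's axes at that moment; what a row does not reach only later rows make up. The controller multiplies each number of a shift by 20 cm and each number of a turn by pi/4 rad. A row lasts 1/10 s, in which the tool goes at most 50 mm and 8.59 degrees, less where a joint would pass 70% of its speed; a pose out of reach is approached as far as the arm can. A call with a number of a shift or a turn outside -1 to 1 is refused whole. A call with a gripper value outside its range is refused whole. The fingers move at their own pace and stop on an object; "force" is the grip in N (left out, the last holds). Time passes only in rows, so rows that repeat a pose let the fingers close. It gives the time, the measured TCP pose, the force, the opening and the grip force at its end, in the units of the state.
- env.get_obs(): the state, without advancing time (a new reading comes with each control period).
- env.grab_frame(name): name is "side" or "top" or "wrist"; returns the picture (480x640x3 uint8, red, green, blue); there is no depth.
- env.camera_params(name): a dict with "intrinsics" (3x3 intrinsics, pixels), "k1" (the pictures are not rectified: a ray, as slopes to the right and down, at radius r is drawn at 1 + k1 r^2 times it, then the intrinsics apply), "R" (3x3) and "t" (3): a world point X has camera coordinates R X + t. Camera axes: x right, y down, z forward; pixel columns grow to the right and rows downward; lengths in m; the calibration is good to about 2 mm. A picture is of the moment at which its call begins: read the wrist's pose just before it. camera_params takes no time and is no camera call; for the wrist camera it gives the pose at the moment of the call.
- env.close_job(): hands the job in; it is judged then, once.
The state is a dict: "t": time; "joints": joint angles; "joint_vel": joint speeds; "tau": joint torques, N m; "eef_pos": TCP position; "eef_rot": TCP orientation; "force": force on the tool from outside, world axes, zero at the start; "ft_torque": the same for the moment, N m; "grip_width": finger opening in m; "finger_force": force on a finger pad.
Only numpy, scipy, OpenCV 4.12 (cv2) and the standard library are available. Lean on these libraries where they do the work, as an engineer would, in place of code of your own. Each camera call takes 0.05 s, during which the arm holds its last target. There are 200 camera calls.

### The job

Two keyed chanters lie on their work stands. On the one with white mounts, try the red-topped key: press it well down with a fingertip, lightly, keep it down for a moment, then draw back and let it spring shut. Touch no other key or chanter, do not grasp, lift or shift anything, and leave the rest of the bench as it is.

Things in the scene. Friction and masses are not known exactly. Their poses are not given: they have to be found in the camera images.
- white: keyed boxwood chanter (pale pipe 360 mm long, 26 mm thick, white foot, collar and head ring) clamped on a dark walnut stand (base 64 x 300 x 16 mm): one loose piece, about 1 kg. Origin: centre of its underside; y along the pipe to its flared foot (45 mm across), z up. Pipe axis at z = 40 mm, top at 53 mm. Three sprung brass keys in a row above it, levers 8 mm wide, 62 mm long, z = 64 to 68 mm.
- black: keyed boxwood chanter (pale pipe 360 mm long, 26 mm thick, black foot, collar and head ring) clamped on a dark walnut stand (base 64 x 300 x 16 mm): one loose piece, about 1 kg. Origin: centre of its underside; y along the pipe to its flared foot (45 mm across), z up. Pipe axis at z = 40 mm, top at 53 mm. Three sprung brass keys in a row above it, levers 8 mm wide, 62 mm long, z = 64 to 68 mm.
- white_red (a joint): red-topped key of the white-mounted chanter, rad: 0 = shut, 0.28 = fully down at its stop (touch 10 mm lower). A spring holds it shut; it starts to move at about 2.5 N on the touch, half way takes about 3.5 N, fully down about 4.5 N, and springs back when let go.
- white_red_top (a point): centre of the upper face of the red round touch (22 mm across) of that key; with the key shut at y = 115 mm, z = 73 mm in the frame of white. Its pivot is 35 mm towards the head (-y); nothing within 30 mm of it stands as high apart from its own lever.
- white_green (a joint): green-topped key of the white-mounted chanter, rad: 0 = shut, 0.28 = fully down at its stop (touch 10 mm lower). A spring holds it shut; it starts to move at about 2.5 N on the touch, half way takes about 3.5 N, fully down about 4.5 N, and springs back when let go.
- white_green_top (a point): centre of the upper face of the green round touch (22 mm across) of that key; with the key shut at y = 15 mm, z = 73 mm in the frame of white. Its pivot is 35 mm towards the head (-y); nothing within 30 mm of it stands as high apart from its own lever.
- white_blue (a joint): blue-topped key of the white-mounted chanter, rad: 0 = shut, 0.28 = fully down at its stop (touch 10 mm lower). A spring holds it shut; it starts to move at about 2.5 N on the touch, half way takes about 3.5 N, fully down about 4.5 N, and springs back when let go.
- white_blue_top (a point): centre of the upper face of the blue round touch (22 mm across) of that key; with the key shut at y = -85 mm, z = 73 mm in the frame of white. Its pivot is 35 mm towards the head (-y); nothing within 30 mm of it stands as high apart from its own lever.
- black_red (a joint): red-topped key of the black-mounted chanter, rad: 0 = shut, 0.28 = fully down at its stop (touch 10 mm lower). A spring holds it shut; it starts to move at about 2.5 N on the touch, half way takes about 3.5 N, fully down about 4.5 N, and springs back when let go.
- black_red_top (a point): centre of the upper face of the red round touch (22 mm across) of that key; with the key shut at y = -85 mm, z = 73 mm in the frame of black. Its pivot is 35 mm towards the head (-y); nothing within 30 mm of it stands as high apart from its own lever.
- black_green (a joint): green-topped key of the black-mounted chanter, rad: 0 = shut, 0.28 = fully down at its stop (touch 10 mm lower). A spring holds it shut; it starts to move at about 2.5 N on the touch, half way takes about 3.5 N, fully down about 4.5 N, and springs back when let go.
- black_green_top (a point): centre of the upper face of the green round touch (22 mm across) of that key; with the key shut at y = 115 mm, z = 73 mm in the frame of black. Its pivot is 35 mm towards the head (-y); nothing within 30 mm of it stands as high apart from its own lever.
- black_blue (a joint): blue-topped key of the black-mounted chanter, rad: 0 = shut, 0.28 = fully down at its stop (touch 10 mm lower). A spring holds it shut; it starts to move at about 2.5 N on the touch, half way takes about 3.5 N, fully down about 4.5 N, and springs back when let go.
- black_blue_top (a point): centre of the upper face of the blue round touch (22 mm across) of that key; with the key shut at y = 15 mm, z = 73 mm in the frame of black. Its pivot is 35 mm towards the head (-y); nothing within 30 mm of it stands as high apart from its own lever.
- calliper: nickel calliper lying flat, 230 x 60 x 9 mm, origin under its middle, x along the bar. To be left alone.
- wax: yellow beeswax block 75 x 50 x 30 mm, origin under its centre. To be left alone.
- loupe: chrome magnifying loupe lying flat, lens ring 82 mm across, 10 mm thick, handle 90 mm along its -y, origin under the lens. To be left alone.
- jar: small jar with a brass cap, 52 mm across, 65 mm high, origin under its centre. To be left alone.
- driver: screwdriver, 170 mm long, lying flat, x along it. To be left alone.
- tin: red tin reed case 90 x 140 x 35 mm, fixed to the bench, hinged red lid on its far rim standing open, origin under its centre. To be left alone.
- tin_lid_handle (a point): small steel knob of the tin's lid, which stays where it is put. To be left alone.

How it is judged (in metres and radians):
On the way:
1. the red-topped key of the white-mounted chanter is pressed by the fingers at least half way down (0.14 rad) for 0.3 s (value of joint white_red above 0.14 rad and contact force between white and the fingers above 0.5 N), for 0.3 s.
At the end, for the whole second after the job is handed in: the red-topped key has sprung shut (below 0.03 rad), all other keys are shut, both chanters stand within 12 mm of where they were, upright and at rest, and everything else is within 10 mm of where it was (value of joint each of white_red, white_green, white_blue, black_red, black_green, black_blue below 0.03 rad and distance of each of white, black from where it was at the start of the episode below 0.012 m and angle between each of white, black's own z axis and vertical below 0.03 rad and linear speed of each of white, black below 0.01 m/s and distance of each of calliper, wax, loupe, jar, driver, tin_lid_handle from where it was at the start of the episode below 0.01 m); the robot touches nothing.
It fails at once if the white-mounted chanter is pressed with more than 20 N (contact force between white and the fingers above 20 N or contact force between white and the arm above 20 N).
It fails at once if another key is pressed (more than 0.06 rad) (value of joint any of white_green, white_blue, black_red, black_green, black_blue above 0.06 rad).
It fails at once if the black-mounted chanter is touched (over 1 N) (contact force between black and the fingers above 1 N or contact force between black and the arm above 1 N).
It fails at once if a chanter is shifted more than 12 mm, lifted more than 6 mm or tipped (distance of any of white, black from where it was at the start of the episode above 0.012 m or height (world z) of any of white, black above 0.006 m or angle between any of white, black's own z axis and vertical above 0.06 rad).
It fails at once if something else on the bench is moved more than 10 mm (distance of any of calliper, wax, loupe, jar, driver, tin_lid_handle from where it was at the start of the episode above 0.01 m).
It also fails if it takes over 32 s, if anything falls off the work surface, if the arm or the gripper's body presses on something with over 40 N, if the wrist force passes 120 N, or if a joint passes its speed limit or range.

## Working session

There is one attempt and no reset: what is moved stays moved. The work goes in short steps, Python scripts to look and compute and a tool call to move; the robot and the scene stay as the last step left them, time stands still between calls to the robot, and variables do not carry over. Pictures are saved under pics/ and viewed, at most 10 in all, crops included, and the job is handed in when it is done.

Besides the shell and the picture viewer there is one more tool, called after "Request:" as name(argument=value, ...) on one line, values as JSON. move_arm: Moves the arm, as the interface text tells. Its arguments: {"type":"object","properties":{"xyz":{"type":"array"},"turn":{"type":"array"},"gripper":{"type":"array"},"force":{"type":"number"}},"required":["xyz","turn","gripper"]}

```bash
mkdir -p pics; python3 - <<'E'
from rig import env
import cv2
o=env.get_obs();print(o['t'],o['eef_pos'],o['eef_rot'],o['grip_width'])
for n in('top','side'):
    cv2.imwrite(f'pics/{n}0.png',env.grab_frame(n)[:,:,::-1]);p=env.camera_params(n);print(n,p)
E
```

```text
0.0 [ 0.13928981 -0.60898825  0.19245259] [[ 9.74833085e-01  2.22935931e-01 -1.62395942e-04]
 [ 2.22935967e-01 -9.74832397e-01  1.16301221e-03]
 [ 1.00968384e-04 -1.16994668e-03 -9.99999311e-01]] 0.09524204562518394
top {'intrinsics': array([[619.36902284,   0.        , 320.89699211],
       [  0.        , 619.36902284, 236.50867723],
       [  0.        ,   0.        ,   1.        ]]), 'k1': -0.010912080218885165, 'R': array([[ 0.02344896, -0.99971328,  0.00484814],
       [-0.99529659, -0.02380076, -0.09390543],
       [ 0.0939939 , -0.00262335, -0.99556932]]), 't': array([0.05579688, 0.55786408, 1.56848481])}
side {'intrinsics': array([[433.4247541 ,   0.        , 321.6186834 ],
       [  0.        , 433.4247541 , 234.28856228],
       [  0.        ,   0.        ,   1.        ]]), 'k1': -0.057701682388996596, 'R': array([[-0.85623249, -0.51656425, -0.00522533],
       [-0.32168993,  0.54107794, -0.77701368],
       [ 0.4042048 , -0.66362341, -0.62946203]]), 't': array([0.49239406, 0.18777757, 0.99909379])}
```

View pics/top0.png

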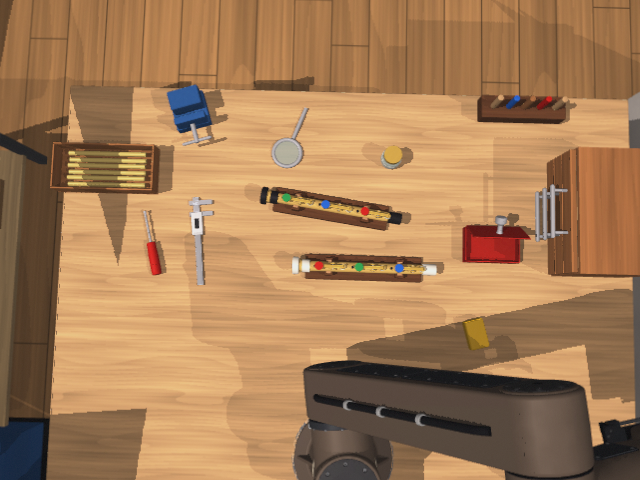

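View pics/side0.png

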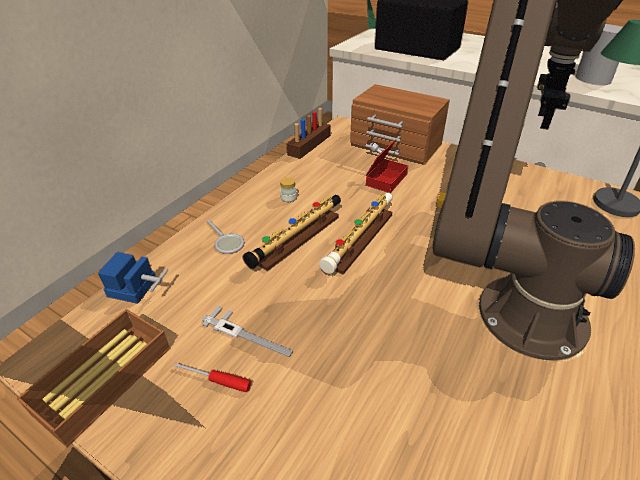

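The top view shows the white-mounted chanter with its foot to the left: red touch near (319,266), green (359,267), blue (399,268). The black chanter lies above it. In the side view the same red touch is near (340,243).

```bash
cat > h.py <<'E'
import cv2, numpy as np
from rig import env
def ray(p,uv):
    # exact inverse of d = s(1+k1 r^2) via OpenCV
    s=cv2.undistortPointsIter(np.array([[uv]],float),p['intrinsics'],np.array([p['k1'],0,0,0.]),None,None,(3,100,1e-12))[0,0]
    R=np.array(p['R']);return -R.T@p['t'], R.T@np.array([*s,1])
def onplane(p,uv,z):
    c,d=ray(p,uv);return c+d*(z-c[2])/d[2]
def twoview(p,uv,q,uw):
    a,d=ray(p,uv);b,e=ray(q,uw)
    k=np.linalg.lstsq(np.c_[d,-e],b-a,rcond=None)[0]
    x,y=a+k[0]*d,b+k[1]*e;return (x+y)/2,np.linalg.norm(x-y)
def blob(im,col,box):
    x0,y0,x1,y1=box;h=cv2.cvtColor(im[y0:y1,x0:x1],cv2.COLOR_RGB2HSV)
    H,S,V=cv2.split(h);hr={'red':(H<6)|(H>172),'green':(H>50)&(H<85),'blue':(H>100)&(H<125)}[col]
    n,l,st,c=cv2.connectedComponentsWithStats((hr&(S>140)&(V>60)).astype(np.uint8))
    i=1+np.argmax(st[1:,4]);return c[i]+[x0,y0],st[i,4]
E
python3 - <<'E'
from h import *
T,S=env.camera_params('top'),env.camera_params('side')
t=env.grab_frame('top');s=env.grab_frame('side')
B={'red':((305,255,332,278),(330,235,350,250)),'green':((345,255,373,280),(350,218,368,232)),'blue':((386,255,412,281),(367,202,384,216))}
P={}
for c,(a,b) in B.items():
    u,n=blob(t,c,a);w,m=blob(s,c,b);x,e=twoview(T,u,S,w);P[c]=onplane(T,u,.072)
    print(c,u,n,w,m,'2view',x.round(4),'gap',round(e,4),'top@.072',P[c].round(4),'side',onplane(S,w,.072).round(4))
print(np.linalg.norm(P['red']-P['green']),np.linalg.norm(P['green']-P['blue']))
d=P['red']-P['blue'];print(np.degrees(np.arctan2(d[1],d[0])))
E
```

```text
red [318.41818182 265.        ] 55 [339.40540541 241.67567568] 37 2view [0.4795 0.073  0.07  ] gap 0.0028 top@.072 [0.4807 0.0736 0.072 ] side [0.4771 0.0745 0.072 ]
green [358.88636364 266.38636364] 44 [358.08 221.32] 25 2view [ 0.4784 -0.028   0.0692] gap 0.0029 top@.072 [ 0.4796 -0.0272  0.072 ] side [ 0.4756 -0.0252  0.072 ]
blue [398.75       267.58333333] 48 [374.88 203.44] 25 2view [ 0.4771 -0.1279  0.0684] gap 0.0044 top@.072 [ 0.479  -0.1265  0.072 ] side [ 0.4731 -0.124   0.072 ]
0.1008133478206678 0.0993461347887075
89.51134538087109
```

Request:
move_arm(xyz=[[0.2, -0.15, -0.25], [0.45, -0.3, -0.25], [0.7, -0.45, -0.25], [0.9, -0.6, -0.25], [0.9, -0.6, -0.25], [0.9, -0.6, -0.25]], turn=[0.1, 0.2, 0.287, 0.287, 0.287, 0.287], gripper=[0, 0, 0, 0, 0, 0])

```text
t: 0.8
eef_pos: [0.2902, -0.4495, 0.2435]
eef_rot: [[1.0, 0.003, 0.0], [0.003, -1.0, 0.0], [0.0, -0.0, -1.0]]
force: [0.9, -0.6, -0.4]
grip_width: 0.0528
finger_force: 0.0
```

Request:
move_arm(xyz=[[0.16, -0.2, 0], [0.32, -0.4, 0], [0.48, -0.6, 0], [0.64, -0.8, 0], [0.8, -1, 0], [0.8, -1, 0]], turn=[0, 0, 0, 0, 0, 0], gripper=[0, 0, 0, 0, 0, 0])

```text
t: 1.4
eef_pos: [0.4502, -0.2494, 0.243]
eef_rot: [[1.0, 0.003, 0.0], [0.003, -1.0, 0.0], [0.0, -0.0, -1.0]]
force: [-0.4, -0.5, -0.2]
grip_width: 0.0048
finger_force: 0.0
```

Request:
move_arm(xyz=[[0, -0.2, 0], [0, -0.4, 0], [0, -0.6, 0], [0, -0.8, 0], [0, -1, 0], [0, -1, 0]], turn=[0, 0, 0, 0, 0, 0], gripper=[0, 0, 0, 0, 0, 0])

```text
t: 2.0
eef_pos: [0.4479, -0.05, 0.2431]
eef_rot: [[1.0, 0.002, -0.0], [0.002, -1.0, 0.0], [-0.0, -0.0, -1.0]]
force: [-0.1, -0.2, -0.2]
grip_width: 0.0002
finger_force: 0.0
```

Request:
move_arm(xyz=[[0, -0.2, 0], [0, -0.4, 0], [0, -0.6, 0], [0, -0.6, 0], [0, -0.6, 0]], turn=[0, 0, 0, 0, 0], gripper=[0, 0, 0, 0, 0])

```text
t: 2.5
eef_pos: [0.4487, 0.0671, 0.2429]
eef_rot: [[1.0, 0.0, -0.0], [0.0, -1.0, -0.001], [-0.0, 0.001, -1.0]]
force: [0.2, -0.0, 0.4]
grip_width: 0.0004
finger_force: 0.0
```

```bash
python3 - <<'E'
from h import *
o=env.get_obs();print(o['t'],o['eef_pos'],o['force'])
p=env.camera_params('wrist');im=env.grab_frame('wrist');cv2.imwrite('pics/w1.png',im[:,:,::-1])
for c in('red','green'):
    u,n=blob(im,c,(0,0,640,480));print(c,u,n,onplane(p,u,.073))
E
```

```text
2.5 [0.44872841 0.06707093 0.24289804] [ 0.23476317 -0.03308505  0.4013533 ]
red [446.89676113  18.30161943] 494 [ 0.61971389 -0.03978117  0.073     ]
green [423.35170604 182.69291339] 381 [ 0.47936002 -0.0273096   0.073     ]
```

View pics/w1.png

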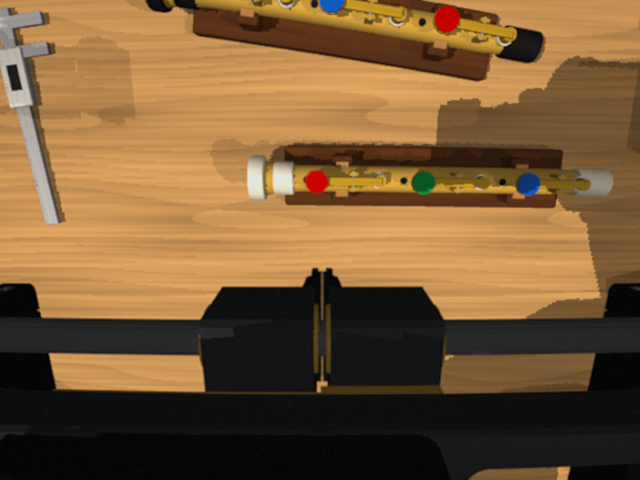

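The wrist view shows the white-mounted chanter ahead, red touch at (316,181), green (423,183) and blue (528,184). The larger red blob at (447,18) was on the black chanter, so I'll measure again with the box limited.

```bash
python3 - <<'E'
from h import *
p=env.camera_params('wrist');im=env.grab_frame('wrist')
u,n=blob(im,'red',(290,160,345,205));print(u,n,onplane(p,u,.073))
o=env.get_obs();print(o['t'],o['eef_pos'],o['force'])
E
```

```text
[315.56684492 181.57486631] 374 [0.48030092 0.07216205 0.073     ]
2.6 [0.44868121 0.06632597 0.24289698] [0.24268994 0.43798063 0.7442464 ]
```

Request:
move_arm(xyz=[[0.157, -0.033, 0], [0.157, -0.033, 0.15], [0.157, -0.033, 0.3], [0.157, -0.033, 0.45], [0.157, -0.033, 0.6], [0.157, -0.033, 0.65], [0.157, -0.033, 0.69], [0.157, -0.033, 0.7], [0.157, -0.033, 0.7], [0.157, -0.033, 0.7]], turn=[0, 0, 0, 0, 0, 0, 0, 0, 0, 0], gripper=[0, 0, 0, 0, 0, 0, 0, 0, 0, 0])

```text
t: 3.6
eef_pos: [0.4803, 0.0742, 0.1039]
eef_rot: [[1.0, -0.001, 0.002], [-0.001, -1.0, -0.0], [0.002, 0.0, -1.0]]
force: [-0.1, -0.7, 0.4]
grip_width: 0.0003
finger_force: 0.0
```

```bash
python3 - <<'E'
from h import *
o=env.get_obs();print(o['t'],o['eef_pos'],o['force'])
cv2.imwrite('pics/s2.png',cv2.resize(env.grab_frame('side')[180:290,280:420,::-1],None,fx=5,fy=5,interpolation=cv2.INTER_CUBIC))
cv2.imwrite('pics/t2.png',cv2.resize(env.grab_frame('top')[220:310,260:380,::-1],None,fx=5,fy=5,interpolation=cv2.INTER_CUBIC))
E
```

```text
3.6 [0.48027519 0.07423322 0.10389364] [-0.14755774 -0.68177431  0.35138563]
```

View pics/s2.png

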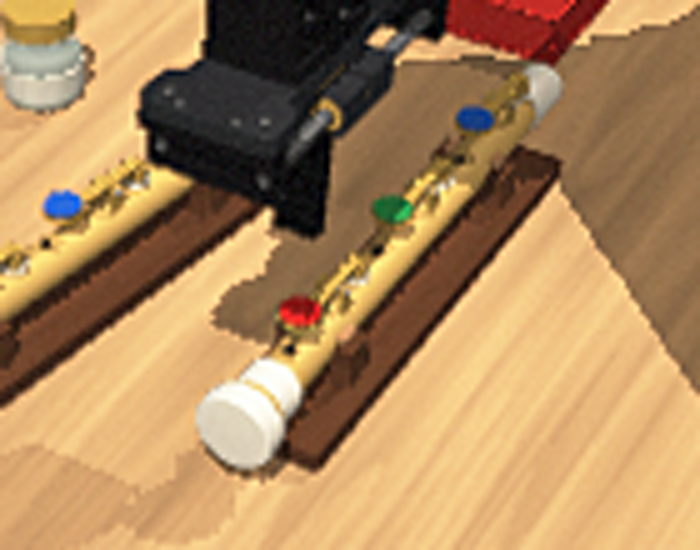

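The side crop shows the fingertip at about (300,235) and the red touch at (300,310). That gap is larger than 20 mm should look, so I'll check by projection.

```bash
python3 - <<'E'
from h import *
o=env.get_obs();print(o['t'],o['eef_pos'],o['force'])
S=env.camera_params('side');im=env.grab_frame('side')
def pr(X):
    return cv2.projectPoints(np.array([X],float),cv2.Rodrigues(S['R'])[0],S['t'],S['intrinsics'],np.array([S['k1'],0,0,0.]))[0].ravel()
f=5
c=cv2.resize(im[180:290,280:420,::-1],None,fx=f,fy=f,interpolation=cv2.INTER_CUBIC)
for X,k in (([o['eef_pos'][0],o['eef_pos'][1],o['eef_pos'][2]-.011],(255,255,0)),([.480,.073,.073],(255,0,255))):
    q=pr(X);print(q,(q-[280,180])*f);cv2.drawMarker(c,tuple(((q-[280,180])*f).astype(int).tolist()),k,0,20,2)
cv2.imwrite('pics/s3.png',c)
E
```

```text
3.7 [0.48014818 0.07433094 0.10377167] [ 0.57284808 -0.25424986  0.02591581]
[338.54537038 234.86858755] [292.72685191 274.34293773]
[338.70270204 240.65608547] [293.51351018 303.28042734]
```

View pics/s3.png

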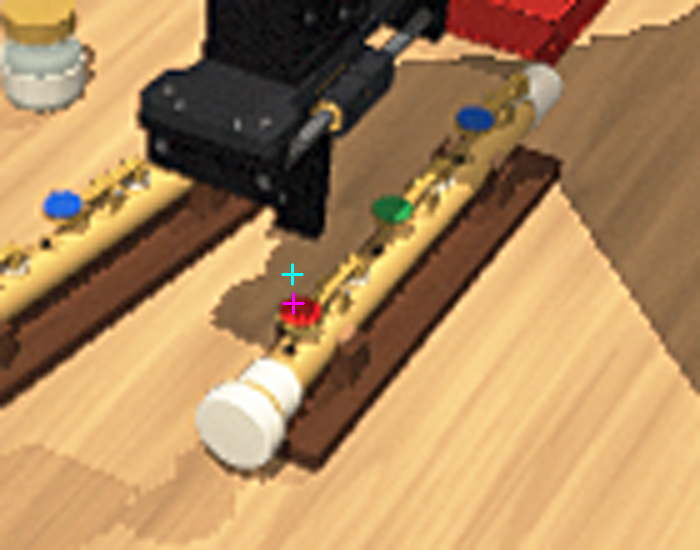

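View pics/t2.png

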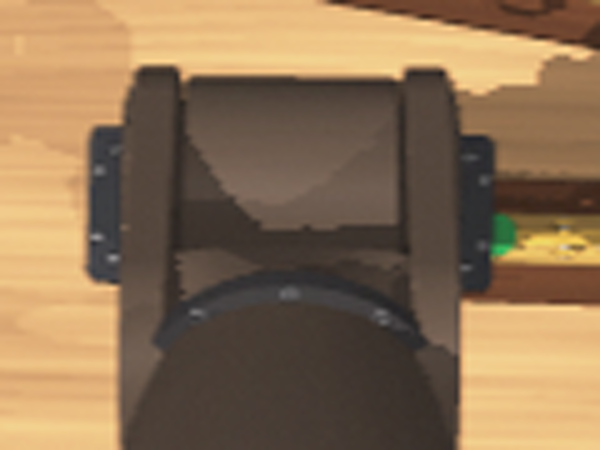

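The tip's expected projection is (293,274) in the crop, but it appears at about (300,230), some 9 px higher in the full image. The top view is blocked by the wrist, so I'll check with the wrist camera.

```bash
python3 - <<'E'
from h import *
o=env.get_obs();e=o['eef_pos'];S=env.camera_params('side');W=env.camera_params('wrist');im=env.grab_frame('wrist')[:,:,::-1].copy()
def pr(p,X): return cv2.projectPoints(np.array([X],float),cv2.Rodrigues(np.array(p['R']))[0],p['t'],p['intrinsics'],np.array([p['k1'],0,0,0.]))[0].ravel()
for dz,k in((-.011,(255,255,0)),(.019,(0,255,0))):
    q=pr(W,e+[0,0,dz]);print(q);cv2.drawMarker(im,tuple(q.astype(int).tolist()),k,0,20,2)
q=pr(W,[.48,.0728,.073]);print(q);cv2.drawMarker(im,tuple(q.astype(int).tolist()),(255,0,255),0,20,2)
cv2.imwrite('pics/w3.png',im)
print('wrist cam at',-np.array(W['R']).T@W['t'])
c,d=ray(S,(280+300/5,180+230/5))
for z in(.08,.093,.105,.12,.13):print((c+d*(z-c[2])/d[2]).round(4))
E
```

```text
[321.85197111 270.40861535]
[321.88184756 291.07419697]
[324.41775012 259.76188781]
wrist cam at [0.5499146  0.07433953 0.29528465]
[0.5024 0.0265 0.08  ]
[0.4945 0.0412 0.093 ]
[0.4872 0.0548 0.105 ]
[0.4781 0.0717 0.12  ]
[0.472  0.0831 0.13  ]
```

View pics/w3.png

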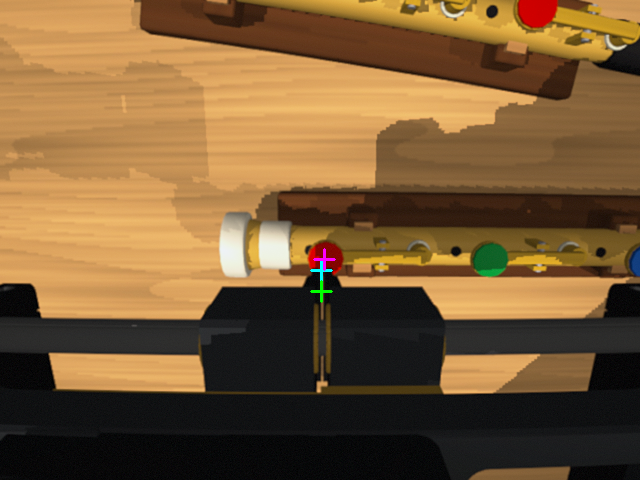

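The wrist view has the expected tip point at (322,270) and the red touch at (324,259). The finger's leading edge is near row 269. Both views put the tip at the right xy but nearer z = 0.12 than 0.093, so I'll come down in small steps and watch the force.

Request:
move_arm(xyz=[[0, 0, 0.02], [0, 0, 0.04], [0, 0, 0.06], [0, 0, 0.075], [0, 0, 0.08], [0, 0, 0.08]], turn=[0, 0, 0, 0, 0, 0], gripper=[0, 0, 0, 0, 0, 0])

```text
t: 4.4
eef_pos: [0.4797, 0.0743, 0.0868]
eef_rot: [[1.0, -0.001, -0.0], [-0.001, -1.0, -0.0], [-0.0, 0.0, -1.0]]
force: [0.3, 0.0, -0.2]
grip_width: 0.0002
finger_force: 0.0
```

Request:
move_arm(xyz=[[0, 0, 0.007], [0, 0, 0.015], [0, 0, 0.022], [0, 0, 0.03], [0, 0, 0.03]], turn=[0, 0, 0, 0, 0], gripper=[0, 0, 0, 0, 0])

```text
t: 4.9
eef_pos: [0.4797, 0.0743, 0.0808]
eef_rot: [[1.0, -0.001, -0.0], [-0.001, -1.0, -0.0], [-0.0, 0.0, -1.0]]
force: [-0.4, -0.6, -0.0]
grip_width: 0.0004
finger_force: 0.0
```

Request:
move_arm(xyz=[[0, 0, 0.01], [0, 0, 0.02], [0, 0, 0.03], [0, 0, 0.04], [0, 0, 0.04]], turn=[0, 0, 0, 0, 0], gripper=[0, 0, 0, 0, 0])

```text
t: 5.4
eef_pos: [0.4796, 0.0743, 0.0727]
eef_rot: [[1.0, -0.001, -0.001], [-0.001, -1.0, -0.0], [-0.001, 0.0, -1.0]]
force: [0.6, -0.2, 0.4]
grip_width: 0.0003
finger_force: 0.0
```

```bash
python3 - <<'E'
from h import *
o=env.get_obs();print(o['t'],o['eef_pos'],o['force'])
a=cv2.resize(env.grab_frame('side')[195:265,300:380,::-1],None,fx=5,fy=5,interpolation=cv2.INTER_CUBIC)
b=cv2.resize(env.grab_frame('wrist')[200:320,250:390,::-1],None,fx=350/120,fy=350/120,interpolation=cv2.INTER_CUBIC)[:350,:398]
cv2.imwrite('pics/c4.png',np.hstack([a,b]))
E
```

```text
5.4 [0.47961736 0.07427078 0.07269965] [ 0.58470775 -0.22521173  0.42867924]
```

View pics/c4.png

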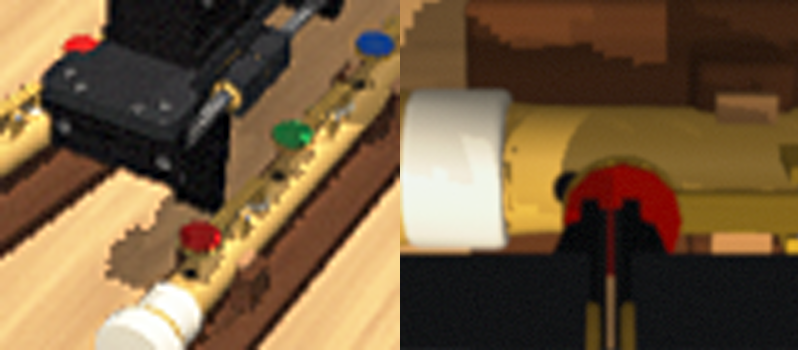

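The left half (side view) shows the finger still above the red touch, tip near (210,200) and touch at (200,237). The right half (wrist view) shows the tips centred across the red touch at (622,210). There is still air between them, so I'll keep going down gently.

Request:
move_arm(xyz=[[0, 0, 0.01], [0, 0, 0.02], [0, 0, 0.03], [0, 0, 0.04], [0, 0, 0.04]], turn=[0, 0, 0, 0, 0], gripper=[0, 0, 0, 0, 0])

```text
t: 6.0
eef_pos: [0.4796, 0.0743, 0.0647]
eef_rot: [[1.0, -0.001, -0.0], [-0.001, -1.0, -0.0], [-0.0, 0.0, -1.0]]
force: [0.2, 1.0, -0.4]
grip_width: 0.0007
finger_force: 0.0
```

Request:
move_arm(xyz=[[0, 0, 0.007], [0, 0, 0.014], [0, 0, 0.02], [0, 0, 0.02]], turn=[0, 0, 0, 0], gripper=[0, 0, 0, 0])

```text
t: 6.4
eef_pos: [0.4797, 0.0743, 0.0609]
eef_rot: [[1.0, -0.001, -0.0], [-0.001, -1.0, -0.0], [-0.0, 0.0, -1.0]]
force: [0.0, 0.8, 0.8]
grip_width: 0.0005
finger_force: 0.0
```

Request:
move_arm(xyz=[[0, 0, 0.005], [0, 0, 0.01], [0, 0, 0.015], [0, 0, 0.015]], turn=[0, 0, 0, 0], gripper=[0, 0, 0, 0])

```text
t: 6.8
eef_pos: [0.4797, 0.0743, 0.0579]
eef_rot: [[1.0, -0.001, -0.0], [-0.001, -1.0, -0.0], [-0.0, 0.0, -1.0]]
force: [-0.4, -0.3, 0.0]
grip_width: 0.0001
finger_force: 0.0
```

```bash
python3 - <<'E'
from h import *
o=env.get_obs();print(o['t'],o['eef_pos'],o['force'],o['ft_torque'])
a=cv2.resize(env.grab_frame('side')[195:265,300:380,::-1],None,fx=5,fy=5,interpolation=cv2.INTER_CUBIC)
b=cv2.resize(env.grab_frame('wrist')[200:320,250:390,::-1],None,fx=350/120,fy=350/120,interpolation=cv2.INTER_CUBIC)[:350,:398]
cv2.imwrite('pics/c5.png',np.hstack([a,b]))
E
```

```text
6.8 [0.47971919 0.074282   0.0578777 ] [-0.40080631 -0.30082139  0.02041248] [ 0.01054185  0.01927894 -0.00351529]
```

View pics/c5.png

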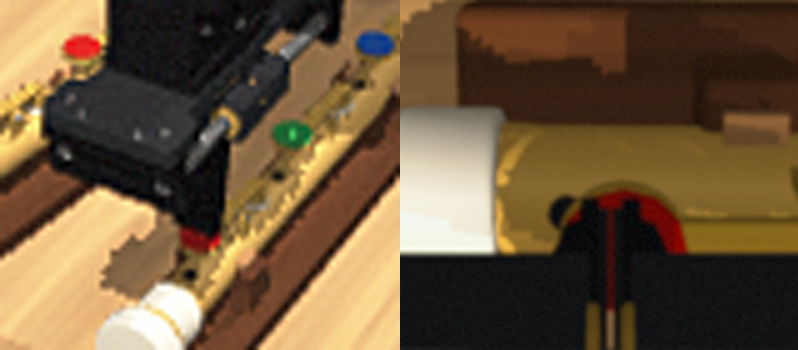

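The left half shows the finger just over the red touch at (200,240), partly hiding it. The right half has the tips at (610,210) within the touch's outline, with contact close.

Request:
move_arm(xyz=[[0, 0, 0.005], [0, 0, 0.01], [0, 0, 0.01]], turn=[0, 0, 0], gripper=[0, 0, 0])

```text
t: 7.2
eef_pos: [0.4797, 0.0743, 0.0559]
eef_rot: [[1.0, -0.001, -0.0], [-0.001, -1.0, -0.0], [-0.0, 0.0, -1.0]]
force: [0.3, 1.3, 0.4]
grip_width: 0.0003
finger_force: 0.0
```

Request:
move_arm(xyz=[[0, 0, 0.005], [0, 0, 0.01], [0, 0, 0.01]], turn=[0, 0, 0], gripper=[0, 0, 0])

```text
t: 7.5
eef_pos: [0.4798, 0.0743, 0.0539]
eef_rot: [[1.0, -0.001, -0.0], [-0.001, -1.0, -0.0], [-0.0, 0.0, -1.0]]
force: [0.2, -0.4, -0.1]
grip_width: 0.0003
finger_force: 0.0
```

Request:
move_arm(xyz=[[0, 0, 0.005], [0, 0, 0.01], [0, 0, 0.01]], turn=[0, 0, 0], gripper=[0, 0, 0])

```text
t: 7.8
eef_pos: [0.4797, 0.0743, 0.0519]
eef_rot: [[1.0, -0.001, -0.0], [-0.001, -1.0, -0.0], [-0.0, 0.0, -1.0]]
force: [1.1, -0.2, -0.1]
grip_width: 0.0005
finger_force: 0.0
```

Request:
move_arm(xyz=[[0, 0, 0.005], [0, 0, 0.01], [0, 0, 0.01]], turn=[0, 0, 0], gripper=[0, 0, 0])

```text
t: 8.1
eef_pos: [0.4799, 0.0744, 0.05]
eef_rot: [[1.0, -0.001, 0.0], [-0.001, -1.0, 0.0], [0.0, -0.0, -1.0]]
force: [0.1, 2.7, 3.7]
grip_width: 0.0003
finger_force: 1.7
```

Request:
move_arm(xyz=[[0, 0, 0.005], [0, 0, 0.01], [0, 0, 0.01]], turn=[0, 0, 0], gripper=[0, 0, 0])

```text
t: 8.4
eef_pos: [0.4799, 0.0744, 0.048]
eef_rot: [[1.0, -0.001, 0.0], [-0.001, -1.0, 0.0], [0.0, -0.0, -1.0]]
force: [-0.7, 4.4, 3.5]
grip_width: 0.0003
finger_force: 2.2
```

Request:
move_arm(xyz=[[0, -0.002, 0.005], [0, -0.005, 0.01], [0, -0.005, 0.01]], turn=[0, 0, 0], gripper=[0, 0, 0])

```text
t: 8.7
eef_pos: [0.4799, 0.0751, 0.0459]
eef_rot: [[1.0, -0.001, 0.0], [-0.001, -1.0, -0.0], [0.0, 0.0, -1.0]]
force: [0.2, -2.2, 4.3]
grip_width: 0.0004
finger_force: 1.6
```

Request:
move_arm(xyz=[[0, 0.0015, 0.005], [0, 0.0015, 0.01], [0, 0.0015, 0.012], [0, 0.0015, 0.012], [0, 0.0015, 0.012], [0, 0.0015, 0.012], [0, 0.0015, 0.012], [0, 0.0015, 0.012]], turn=[0, 0, 0, 0, 0, 0, 0, 0], gripper=[0, 0, 0, 0, 0, 0, 0, 0])

```text
t: 9.5
eef_pos: [0.4799, 0.075, 0.0437]
eef_rot: [[1.0, -0.001, 0.0], [-0.001, -1.0, -0.0], [0.0, 0.0, -1.0]]
force: [0.5, 2.9, 3.7]
grip_width: 0.0006
finger_force: 2.4
```

```bash
python3 - <<'E'
from h import *
o=env.get_obs();print(o['t'],o['eef_pos'],o['force'])
a=cv2.resize(env.grab_frame('side')[195:265,300:380,::-1],None,fx=5,fy=5,interpolation=cv2.INTER_CUBIC)
b=cv2.resize(env.grab_frame('wrist')[200:320,250:390,::-1],None,fx=350/120,fy=350/120,interpolation=cv2.INTER_CUBIC)[:350,:398]
cv2.imwrite('pics/c6.png',np.hstack([a,b]))
E
```

```text
9.5 [0.479858   0.07502935 0.04365422] [0.51273216 2.93456251 3.74578761]
```

View pics/c6.png

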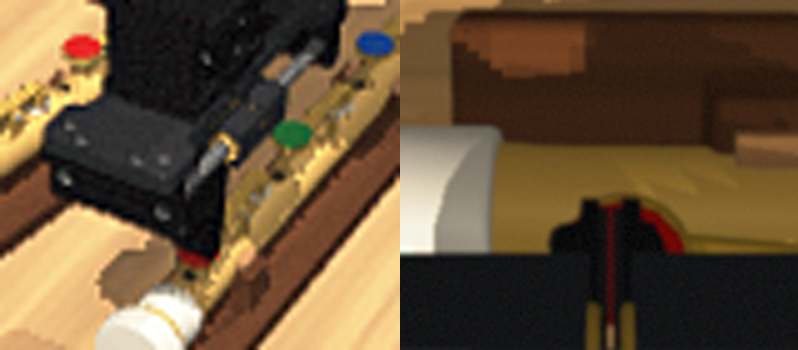

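The left half shows the red touch pushed down, now at about (200,258) from (200,238). The right half shows the fingers on it. I'll go 1 mm deeper and hold.

Request:
move_arm(xyz=[[0, 0, 0.003], [0, 0, 0.005], [0, 0, 0.005], [0, 0, 0.005], [0, 0, 0.005], [0, 0, 0.005], [0, 0, 0.005], [0, 0, 0.005]], turn=[0, 0, 0, 0, 0, 0, 0, 0], gripper=[0, 0, 0, 0, 0, 0, 0, 0])

```text
t: 10.4
eef_pos: [0.4798, 0.075, 0.0426]
eef_rot: [[1.0, -0.001, 0.0], [-0.001, -1.0, -0.0], [0.0, 0.0, -1.0]]
force: [1.0, 2.9, 4.3]
grip_width: 0.0003
finger_force: 2.7
```

Pressed well down and held about 1.5 s. Now I'll draw straight back.

Request:
move_arm(xyz=[[0, 0, -0.015], [0, 0, -0.03], [0, 0, -0.05], [0, 0, -0.08], [0, 0, -0.15], [0, 0, -0.25], [0, 0, -0.4], [0, 0, -0.5], [0, 0, -0.5], [0, 0, -0.5]], turn=[0, 0, 0, 0, 0, 0, 0, 0, 0, 0], gripper=[0, 0, 0, 0, 0, 0, 0, 0, 0, 0])

```text
t: 11.4
eef_pos: [0.4794, 0.0749, 0.1425]
eef_rot: [[1.0, -0.001, -0.0], [-0.001, -1.0, -0.0], [-0.0, 0.0, -1.0]]
force: [-0.2, 0.3, 0.2]
grip_width: 0.0006
finger_force: 0.0
```

```bash
python3 - <<'E'
from h import *
o=env.get_obs();print(o['t'],o['eef_pos'],o['force'])
S=env.camera_params('side');im=env.grab_frame('side')
for c,b in {'red':(330,235,350,250),'green':(350,218,368,232),'blue':(367,202,384,216)}.items():
    u,n=blob(im,c,b);print(c,u,n,onplane(S,u,.072).round(4))
E
```

```text
11.4 [0.47940914 0.07493195 0.1424856 ] [-0.15666795  0.28387316  0.24710249]
red [339.475 241.6  ] 40 [0.4771 0.0742 0.072 ]
green [358.08 221.32] 25 [ 0.4756 -0.0252  0.072 ]
blue [374.75       203.45833333] 24 [ 0.4734 -0.1237  0.072 ]
```

The key has sprung back to its starting pixel position and nothing has shifted, so I'm handing in.

```bash
python3 -c "
from rig import env
print(env.close_job())"
```

```text
the job is handed in; nothing more can be done
None
```

I pressed the red-topped key on the white-mounted chanter about 8 mm down of its 10 mm travel, at about 4 N, and held it for over a second. It sprang shut when released, the white chanter's keys were back where they started, and the job is handed in (it returned no verdict).

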